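# Fetch the pattern stamp from behind the containers

## Robot

A 7-joint arm with a two-finger parallel gripper is mounted at the origin on the work surface. World frame = base frame: x ahead of the robot, y to its left, z up, the work surface at z = 0. Lengths are in m, angles in rad, forces in N, time in s.
With the tool pointing down it reaches from about 0.4 to 0.9 m from the base axis. Payload 5.6 kg.
Tool frame: the origin (TCP) lies at the centre of the arm's flange, where the gripper is bolted on; the fingertips stand 190 mm ahead of it and the grasp point (between the pads) lies 171 mm ahead of it; z points along the fingers, y is the line along which they close (so a half turn about z gives the same grasp; the last joint's range is limited). The gripper opens to 92 mm and grips with 3 to 60 N. Pads are 20 mm wide; open, the fingers measure 128 mm over their backs; the gripper's body (75 mm by 189 mm) begins 69 mm behind the grasp point.
Start: joints at [1.196, 0.468, -0.012, 1.603, 0.006, 1.071, -0.056], TCP at [0.212, -0.615, 0.405] pointing down, gripper open.
Joint ranges: [-2.53, 2.53], [-0.31, 2.02], [-1.57, 1.55], [0.28, 2.44], [-1.29, 4.43], [0.15, 1.84], [-2.92, 2.92]. Speed limits (rad/s): [2.57, 2.57, 3.14, 3.14, 3.14, 3.14, 3.14].

## Interface

Orientations are given as a rotation vector (axis times angle).
In Python, from bench import arm gives the robot as it stands.
- The arm moves only by the shell command python3 -m pendant 'ROWS' [FORCE]. ROWS is a JSON object of lists of equal length, an entry for each row: "hand": the closure, from 0 (fully open) to 1 (shut); "translation": the shift along the tool's x, y, z scaled (see below), a list of three; "spin": the turn about the tool's z scaled (see below). A call has 1 to 12 rows; each row shifts and turns the commanded pose from where the row before left it, along the tool's axes as they then stand; what a row does not reach is not made up. The controller multiplies each number of a shift by 0.06 m and each number of a turn by 90 degrees. A row lasts 1/8 s, in which the tool goes at most 62.5 mm and 10.7 degrees, less where a joint would pass 70% of its speed; a pose out of reach is approached as far as the arm can. A call with a number of a shift or a turn outside -1 to 1 is refused whole. A call with a gripper value outside its range is refused whole. The fingers move at their own pace and stop on an object; FORCE is the grip in N (left out, the last holds). Time passes only in rows, so rows that do not move let the fingers close. It gives the time, the measured TCP pose, the force, the opening and the grip force at its end, in the units of the state.
- arm.get_state(): the state, without advancing time (a new reading comes with each control period).
- arm.camera(name): name is "side" or "top"; returns the picture (420x560x3 uint8, red, green, blue); there is no depth.
- arm.get_calibration(name): a dict with "fx", "fy", "cx", "cy" (pixels), "R" (3x3) and "t" (3): a world point X has camera coordinates R X + t. Camera axes: x right, y down, z forward; pixel columns grow to the right and rows downward; lengths in m; the calibration is good to about 2 mm. A picture is of the moment at which its call begins. get_calibration takes no time and is no camera call.
- arm.sign_off(): hands the job in; it is judged then, once.
The state is a dict: "clock": time; "joint_positions": joint angles; "joint_velocities": joint speeds; "tau": joint torques, N m; "eef_pos": TCP position; "eef_rot": TCP orientation; "ft_force": force on the tool from outside, world axes, zero at the start; "wrist_torque": the same for the moment, N m; "width": finger opening in m; "finger_force": force on a finger pad.
Only numpy, scipy, OpenCV 4.12 (cv2) and the standard library are available. Lean on these libraries where they do the work, as an engineer would, in place of code of your own. Each camera call takes 0.05 s, during which the arm holds its last target. There are 200 camera calls.

## Task

Fetch the small turned pattern stamp that is hemmed in by a jar, a bottle and a square box on the wooden stock board: first stand all three containers upright on the cork mat, leaving the stamp where it is; then, with all three still on the mat, set the stamp upright in the middle of the round carved plate; finally put each container back upright on the very spot of the board where it stood at the start. Set things down rather than dropping them, let nothing tip over, and do not disturb the bowl, the cup and the mallet.

Things in the scene. Friction and masses are not known exactly. Their poses are not given: they have to be found in the camera images.
- jar: Round amber glass jar with a wide flat yellow lid, loose, 96 mm high: glass 60 mm across up to 84 mm, lid 57 mm across above; 0.28 to 0.56 kg. Origin: centre of its underside, z up. One of the three containers.
- bottle: Slim green glass bottle, loose, 112 mm high: straight body 48 mm across up to 85 mm, then tapering to a narrow neck with a white cap 22 mm across; 0.25 to 0.49 kg. Origin: centre of its underside, z up. One of the three containers.
- box: Tall square dark wooden box with a fixed lid and a thin brass line, loose, 54 x 54 mm in plan, 95 mm high; 0.21 to 0.42 kg. Origin: centre of its underside, z up, x and y square to its sides; it stands within 0.15 rad of square to the board. One of the three containers.
- stamp: Small turned pale wooden pattern stamp, loose: a foot disc 52 mm across and 14 mm thick, narrowing at 22 mm to an upright round knob about 25 mm across that ends 56 mm up (straight from 22 to 50 mm, there to be gripped); 0.11 kg. Origin: centre of its underside, z up.
- board: Fixed wooden stock board lying on the table, 190 (x) x 210 (y) mm and 12 mm thick, with a dark rail 12 mm wide and 25 mm high along its far (+x) edge. Origin: centre of its underside; its top is 12 mm above. In its frame the stamp stands near (+35, 0) mm and the three containers, in any order, near (+35, +68), (+35, -68) and (-33, 0) mm.
- mat: Fixed flat cork mat, 280 (x) x 130 (y) mm, 6 mm thick, to the left or right of the board. Origin: centre of its underside; its top is 6 mm above. The side area for the containers; room for three in a row along its x.
- plate: Fixed round carved wooden plate, 200 mm across, with a flat top 15 mm above the table and a dark rosette ringed in pale wood at its middle, on the other side of the board from the mat. Origin: centre of its underside.
- bowl: Blue ceramic bowl, loose, 90 mm across, 45 mm high, beyond the work. Origin: centre of its underside. Bystander: leave alone.
- cup: Red open cup, loose, 76 mm across, 80 mm high, beyond the work. Origin: centre of its underside. Bystander: leave alone.
- mallet: Small wooden mallet lying across the table beyond the board, loose: head 70 mm long and 44 mm across, handle about 170 mm. Origin: on the table under the handle, 85 mm from the middle of the head. Bystander: leave alone.
Things that resemble listed ones, but are neither listed nor needed, are in the scene too. What is shaped like the box but pink is not meant. Several things have the shape of the bottle; the one meant has the colours described above.

How it is judged:
By the outcome, as a careful person would: the job done as asked, in the order asked, and still so for the second after the job is handed in, with the robot touching nothing.
It also fails if it takes over 134 s, if anything falls off the work surface, if the arm or the gripper's body presses on something with over 40 N, if the wrist force passes 120 N, or if a joint passes its speed limit or range.

## Working session

There is one attempt and no reset: what is moved stays moved. The work goes in short steps, Python scripts to look and compute and a shell command to move; the robot and the scene stay as the last step left them, time stands still between calls to the robot, and variables do not carry over. Pictures are saved under pics/ and viewed, at most 14 in all, crops included, and the job is handed in when it is done.

```bash
mkdir -p pics; ls; python3 - <<'E'
from bench import arm
import cv2
s=arm.get_state()
print({k:s[k] for k in('clock','eef_pos','eef_rot','width')})
for n in('side','top'):
    cv2.imwrite(f'pics/{n}0.png',arm.camera(n)[:,:,::-1]); print(n,arm.get_calibration(n))
E
```

```text
pics
{'clock': 0.0, 'eef_pos': array([ 0.21161117, -0.61432367,  0.40374797]), 'eef_rot': array([-3.09679934e+00, -5.18533961e-01,  6.52022474e-04]), 'width': 0.09224644148902533}
side {'fx': 521.818145154905, 'fy': 521.818145154905, 'cx': 277.2760372013317, 'cy': 208.91715539348593, 'R': array([[-0.74584723, -0.66570541, -0.02341402],
       [-0.38701419,  0.46167838, -0.79816858],
       [ 0.54215489, -0.58625027, -0.60197898]]), 't': array([0.45425153, 0.25157286, 0.78106405])}
top {'fx': 481.5836355850214, 'fy': 481.5836355850214, 'cx': 283.23649190546234, 'cy': 210.2796063349615, 'R': array([[-0.01929002, -0.99932276,  0.03133549],
       [-0.99160642,  0.01511466, -0.12840661],
       [ 0.12784602, -0.03354944, -0.99122643]]), 't': array([-0.00612906,  0.61653008,  1.07336835])}
```

View pics/top0.png

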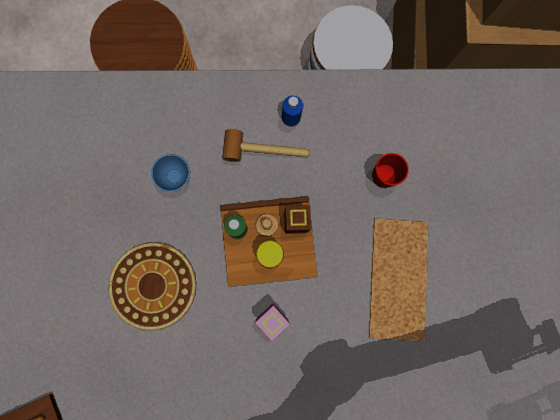

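View pics/side0.png

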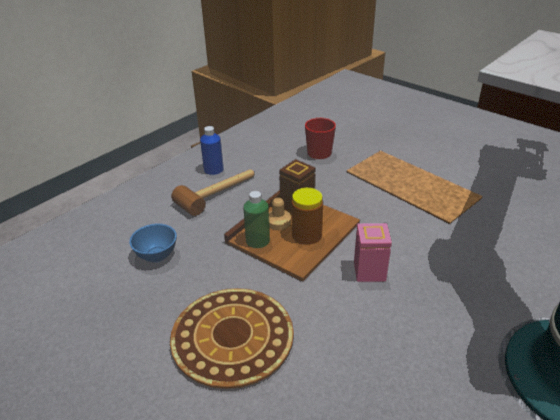

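Candidates in the top view:
- **Bottle:** green one at (235,226). The blue one at (292,110) is a decoy.
- **Box:** dark one at (298,218). The pink one at (272,323) is a decoy.
- **Jar:** yellow lid at (270,254).
- **Stamp:** (267,224).

The mat is at (399,280) and the plate at (152,285). I'll choose the green bottle and the dark box, and check them in an enlarged crop with measurements.

```bash
cat > h.py <<'E'
from bench import arm
import cv2, numpy as np
def ray(n,u,v,z):
    c=arm.get_calibration(n);R=np.array(c['R']);t=np.array(c['t'])
    o=-R.T@t; d=R.T@np.array([(u-c['cx'])/c['fx'],(v-c['cy'])/c['fy'],1]); return (o+d*(z-o[2])/d[2])
def proj(n,X):
    c=arm.get_calibration(n);p=np.array(c['R'])@np.array(X)+c['t'];return c['fx']*p[0]/p[2]+c['cx'],c['fy']*p[1]/p[2]+c['cy']
def blob(m,near=None):
    k,l,s,c=cv2.connectedComponentsWithStats(m.astype(np.uint8)); i=1+np.argmax(s[1:,4]); return c[i],s[i],l==i
def crop(n,u,v,r,name,img=None,f=6):
    img=arm.camera(n) if img is None else img
    a=img[v-r:v+r,u-r:u+r,::-1]; cv2.imwrite(name,cv2.resize(a,None,fx=f,fy=f,interpolation=cv2.INTER_CUBIC))
E
python3 - <<'E'
from h import *
T=arm.camera('top');S=arm.camera('side')
crop('top',269,240,50,'pics/c1.png',T)
for n,I,(y0,y1,x0,x1) in(('top',T,(190,300,210,330)),('side',S,(150,280,220,370))):
    H=cv2.cvtColor(I,cv2.COLOR_RGB2HSV).astype(int); M=np.zeros(H.shape[:2],bool);M[y0:y1,x0:x1]=1
    h,s,v=H[...,0],H[...,1],H[...,2]
    for nm,m,z in(('lid',(h>24)&(h<35)&(s>150)&(v>100),.108),('cap',(s<60)&(v>130),.124),('green',(h>50)&(h<90)&(s>60),.05)):
        c,st,_=blob(m&M);print(n,nm,c.round(1),st,ray(n,*c,z).round(4))
H=cv2.cvtColor(T,cv2.COLOR_RGB2HSV).astype(int);h,s,v=H[...,0],H[...,1],H[...,2]
m=(s>90)&(h<25)&(v>110);m[:,:350]=0;m[:200]=0;m[350:]=0
c,st,l=blob(m);r=cv2.minAreaRect(np.argwhere(l)[:,::-1].astype(np.float32));print('mat',c,r);print([ray('top',*p,.006).round(3) for p in cv2.boxPoints(r)])
m=(s>60)&(h<30);m[:,200:]=0;m[:230]=0;m[345:]=0
c,st,l=blob(m);print('plate',c,st,ray('top',*c,.015),ray('top',152,285,.015))
E
```

```text
top lid [269.4 253.5] [256 241  27  26 547] [0.5146 0.0169 0.108 ]
top cap [233.6 224. ] [229 220  10   9  75] [0.5778 0.092  0.124 ]
top green [235.6 226.9] [224 215  22  23 288] [0.5785 0.0926 0.05  ]
side lid [306.8 196.8] [292 187  30  22 471] [0.5119 0.0216 0.108 ]
side cap [283.6 198.7] [ 220  150  150  130 7292] [0.5266 0.0706 0.124 ]
side green [256.5 221.3] [244 200  25  47 682] [0.5859 0.0851 0.05  ]
mat [398.34988786 277.78708747] ((399.1048583984375, 278.9835205078125), (54.82742691040039, 119.85433197021484), 2.38594388961792)
[array([ 0.32 , -0.211,  0.006]), array([ 0.599, -0.235,  0.006]), array([ 0.591, -0.367,  0.006]), array([ 0.312, -0.339,  0.006])]
plate [151.63241895 285.98021613] [ 108  242   88   89 6015] [0.44884015 0.28817709 0.015     ] [0.45105013 0.28737391 0.015     ]
```

View pics/c1.png

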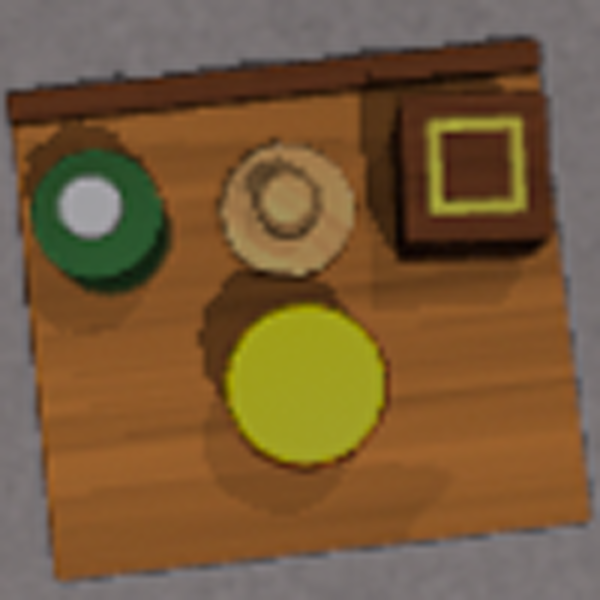

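The crop confirms the green bottle with the white cap at (234,224), the stamp knob at (267,223), the dark box with the brass line at (298,217) and the jar's yellow lid at (269,253).

```bash
python3 - <<'E'
from h import *
T=arm.camera('top');S=arm.camera('side')
for n,I,(y0,y1,x0,x1) in(('top',T,(203,235,284,314)),('side',S,(160,180,278,318))):
    H=cv2.cvtColor(I,cv2.COLOR_RGB2HSV).astype(int);h,s,v=H[...,0],H[...,1],H[...,2]
    M=np.zeros(h.shape,bool);M[y0:y1,x0:x1]=1
    c,st,l=blob((v>90)&(s>90)&(h>(20 if n=='top' else 14))&M)
    P=cv2.boxPoints(cv2.minAreaRect(np.argwhere(l)[:,::-1].astype(np.float32)))
    W=np.array([ray(n,*p,.107) for p in P]);print(n,'box',c,st,W.mean(0).round(4),[round(np.degrees(np.arctan2(*(W[(i+1)%4]-W[i])[1::-1])),1) for i in range(4)])
f=lambda a,b:(a/6+219-.42,b/6+190-.42)
print('stamp',ray('top',*f(287,199),.068),'foot',ray('top',*f(288,209),.026))
B=[ray('top',*f(*p),z)[:2] for p,z in(((13,92),.037),((540,40),.037),((590,522),.012),((60,580),.012))]
print(np.round(B,3),np.mean(B,0))
print('top box outline',ray('top',*f(477,171),.107))
H=cv2.cvtColor(S,cv2.COLOR_RGB2HSV).astype(int);h,s,v=H[...,0],H[...,1],H[...,2]
M=np.zeros(h.shape,bool);M[188:206,244:268]=1
c,st,l=blob((s<90)&(v>120)&M);print('cap side',c,st)
for X in((.5778,.092,.124),(.5146,.0169,.108),(.5884,.026,.068)):print(proj('side',X))
E
```

```text
top box [297.92763158 217.33552632] [290 209  17  17 152] [ 0.5925 -0.0463  0.107 ] [np.float64(-90.9), np.float64(178.5), np.float64(89.1), np.float64(-1.2)]
side box [296.71428571 167.97744361] [285 162  24  13 133] [ 0.5936 -0.0457  0.107 ] [np.float64(-61.2), np.float64(-177.4), np.float64(116.9), np.float64(3.8)]
stamp [0.58508991 0.02245865 0.068     ] foot [0.58552133 0.0222024  0.026     ]
[[ 0.631  0.127]
 [ 0.649 -0.077]
 [ 0.463 -0.093]
 [ 0.445  0.112]] [0.54688266 0.01742443]
top box outline [ 0.59012779 -0.04637913  0.107     ]
cap side [255.16981132 193.16981132] [244 188  24  16 265]
(np.float64(255.205073673144), np.float64(193.4948376844829))
(np.float64(307.2880563897399), np.float64(195.1533883173178))
(np.float64(275.52372783365945), np.float64(199.71034276434332))
```

```bash
cat > to.py <<'E'
# python3 to.py X Y Z YAWDEG : units still to go (spin, then shift in the axes after the spin)
import sys,numpy as np
from bench import arm
from scipy.spatial.transform import Rotation as R
s=arm.get_state();p=np.array(s['eef_pos']);M=R.from_rotvec(s['eef_rot'])
y0=np.degrees(np.arctan2(*M.as_matrix()[1::-1,0]))
if len(sys.argv)>1:
    x,y,z,ps=map(float,sys.argv[1:5]);d=np.array([x,y,z])-p;a=np.radians(ps)
    print('spin',round((y0-ps)/90,3),'t',np.round(np.array([d[0]*np.cos(a)+d[1]*np.sin(a),d[0]*np.sin(a)-d[1]*np.cos(a),-d[2]])/.06,3))
print('t',round(s['clock'],2),'pos',p.round(4),'yaw',round(y0,2),'zaxis',M.as_matrix()[:,2].round(3),'w',round(s['width'],4),'ff',round(float(np.max(s['finger_force'])),1),'F',np.round(s['ft_force'],1))
E
python3 -m pendant '{"hand":[0,0,0],"translation":[[0,0,0],[0,0,0],[0,0,0]],"spin":[0.106,0.106,0]}' 30; python3 to.py .5135 .0185 .36 0
```

```text
clock: 0.68
eef_pos: [0.2118, -0.6145, 0.4046]
eef_rot: [-3.142, -0.001, 0.001]
ft_force: [0.1, 0.5, -0.8]
width: 0.0917
finger_force: 0.0
spin 0.0 t [  5.028 -10.55    0.743]
t 0.68 pos [ 0.2118 -0.6145  0.4046] yaw 0.04 zaxis [-0.  0. -1.] w 0.0917 ff 0.0 F [ 0.1  0.5 -0.8]
```

```bash
python3 -m pendant '{"hand":[0,0,0,0,0,0,0,0,0,0,0,0],"translation":[[0.2,-0.42,0],[0.44,-0.92,0.05],[0.44,-0.92,0.05],[0.44,-0.92,0.05],[0.44,-0.92,0.05],[0.44,-0.92,0.05],[0.44,-0.92,0.05],[0.44,-0.92,0.05],[0.44,-0.92,0.05],[0.44,-0.92,0.05],[0.4,-0.85,0.1],[0.35,-0.7,0.1]],"spin":[0,0,0,0,0,0,0,0,0,0,0,0]}'; python3 to.py .5135 .0185 .36 0
```

```text
clock: 2.17
eef_pos: [0.5077, 0.0023, 0.3659]
eef_rot: [-3.141, -0.006, -0.002]
ft_force: [-0.0, -0.4, -0.1]
width: 0.0916
finger_force: 0.0
spin 0.002 t [ 0.096 -0.269  0.098]
t 2.17 pos [0.5077 0.0023 0.3659] yaw 0.22 zaxis [ 0.001  0.    -1.   ] w 0.0916 ff 0.0 F [-0.  -0.4 -0.1]
```

```bash
python3 -m pendant '{"hand":[0,0,0,0,0,0,0,0],"translation":[[0.1,-0.27,0],[0,0,0.4],[0,0,0.4],[0,0,0.4],[0,0,0.4],[0,0,0.3],[0,0,0.17],[0,0,0]],"spin":[0,0,0,0,0,0,0,0]}'; python3 to.py .5135 .0185 .241 0;python3 - <<'E'
from h import *
crop('side',300,190,65,'pics/s1.png')
E
```

```text
clock: 3.18
eef_pos: [0.513, 0.016, 0.2411]
eef_rot: [3.141, -0.002, -0.001]
ft_force: [-0.8, -0.2, 0.4]
width: 0.0916
finger_force: 0.0
spin -0.001 t [ 0.008 -0.041  0.002]
t 3.17 pos [0.513  0.016  0.2411] yaw -0.06 zaxis [-0.001 -0.    -1.   ] w 0.0916 ff 0.0 F [-0.8 -0.2  0.4]
```

View pics/s1.png

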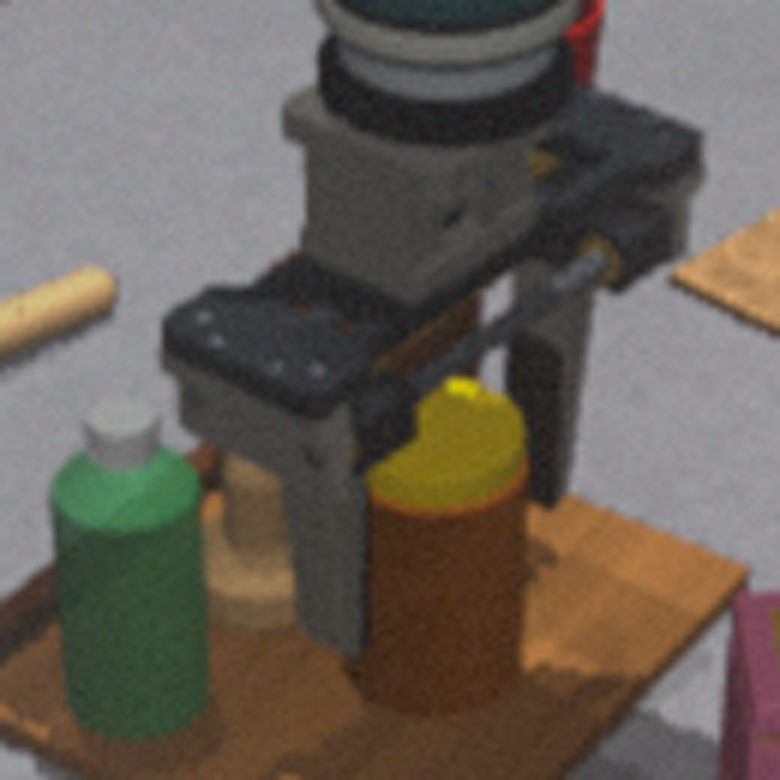

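The fingers straddle the jar (lid at about (445,440) in the crop) and are clear of the bottle and the stamp. I'll close.

```bash
python3 -m pendant '{"hand":[0.2,0.3,0.4,1,1,1,1,1],"translation":[[0,0,0],[0,0,0],[0,0,0],[0,0,0],[0,0,0],[0,0,0],[0,0,0],[0,0,0]],"spin":[0,0,0,0,0,0,0,0]}' 30; python3 to.py
```

```text
clock: 4.22
eef_pos: [0.5134, 0.017, 0.2419]
eef_rot: [-3.141, 0.001, -0.002]
ft_force: [-0.2, 4.9, 5.3]
width: 0.0595
finger_force: 30.0
t 4.22 pos [0.5134 0.017  0.2419] yaw -0.04 zaxis [ 0.001  0.001 -1.   ] w 0.0595 ff 30.0 F [-0.2  4.9  5.3]
```

```bash
python3 -m pendant '{"hand":[1,1,1,1,1,1,1,1,1],"translation":[[0,0,-0.1],[0,0,-0.3],[0,0,-0.5],[0,0,-0.5],[0,0,-0.5],[0,0,-0.4],[0,0,-0.2],[0,0,0],[0,0,0]],"spin":[0,0,0,0,0,0,0,0,0]}'; python3 to.py .366 -.280 .391 0
```

```text
clock: 5.35
eef_pos: [0.5126, 0.016, 0.3905]
eef_rot: [3.141, -0.002, -0.003]
ft_force: [0.3, 0.6, -4.8]
width: 0.0596
finger_force: 30.0
spin -0.001 t [-2.444  4.934 -0.009]
t 5.35 pos [0.5126 0.016  0.3905] yaw -0.08 zaxis [-0.002 -0.    -1.   ] w 0.0596 ff 30.0 F [ 0.3  0.6 -4.8]
```

```bash
python3 -m pendant '{"hand":[1,1,1,1,1,1,1,1,1,1,1,1],"translation":[[-0.1,0.2,0],[-0.2,0.4,0],[-0.26,0.53,0],[-0.26,0.53,0],[-0.26,0.53,0],[-0.26,0.53,0],[-0.26,0.53,0],[-0.26,0.53,0],[-0.25,0.5,0],[-0.2,0.4,0],[-0.13,0.25,0],[0,0,0]],"spin":[0,0,0,0,0,0,0,0,0,0,0,0]}'; python3 -m pendant '{"hand":[1,1,1,1,1,1,1,1,1,1],"translation":[[0,0,0.2],[0,0,0.4],[0,0,0.5],[0,0,0.5],[0,0,0.4],[0,0,0.25],[0,0,0.15],[0,0,0.1],[0,0,0],[0,0,0]],"spin":[0,0,0,0,0,0,0,0,0,0]}';python3 to.py .366 -.28 .2355 0
```

```text
clock: 6.85
eef_pos: [0.3649, -0.2806, 0.3909]
eef_rot: [-3.141, 0.008, 0.002]
ft_force: [0.4, 1.1, -4.3]
width: 0.0596
finger_force: 30.0
clock: 8.1
eef_pos: [0.3665, -0.2795, 0.242]
eef_rot: [3.141, -0.002, 0.002]
ft_force: [-0.0, 0.1, -4.1]
width: 0.0595
finger_force: 30.0
spin -0.001 t [-0.009  0.008  0.109]
t 8.1 pos [ 0.3665 -0.2795  0.242 ] yaw -0.08 zaxis [ 0.001 -0.001 -1.   ] w 0.0595 ff 30.0 F [-0.   0.1 -4.1]
```

```bash
python3 -m pendant '{"hand":[1,1,1],"translation":[[0,0,0.06],[0,0,0.05],[0,0,0]],"spin":[0,0,0]}';python3 to.py .366 -.28 .2355 0
```

```text
clock: 8.48
eef_pos: [0.3665, -0.2795, 0.2359]
eef_rot: [3.141, -0.002, 0.0]
ft_force: [-2.3, 1.8, 8.5]
width: 0.0596
finger_force: 30.0
spin -0.001 t [-0.008  0.009  0.006]
t 8.47 pos [ 0.3665 -0.2795  0.2359] yaw -0.08 zaxis [ 0.    -0.001 -1.   ] w 0.0596 ff 30.0 F [-2.3  1.8  8.5]
```

```bash
python3 -m pendant '{"hand":[0.3,0.2,0,0,0,0,0,0,0,0,0],"translation":[[0,0,0],[0,0,0],[0,0,0],[0,0,0],[0,0,-0.3],[0,0,-0.6],[0,0,-0.6],[0,0,-0.6],[0,0,-0.3],[0,0,0],[0,0,0]],"spin":[0,0,0,0,0,0,0,0,0,0,0]}';python3 to.py .590 -.0463 .36 92
python3 - <<'E'
from h import *
cv2.imwrite('pics/t1.png',arm.camera('top')[:,:,::-1])
E
```

```text
clock: 9.85
eef_pos: [0.366, -0.2792, 0.378]
eef_rot: [-3.141, 0.002, 0.002]
ft_force: [-0.1, -0.0, -0.4]
width: 0.0922
finger_force: 0.0
spin -1.023 t [3.749 3.866 0.3  ]
t 9.85 pos [ 0.366  -0.2792  0.378 ] yaw -0.07 zaxis [-0.001  0.001 -1.   ] w 0.0922 ff 0.0 F [-0.1 -0.  -0.4]
```

View pics/t1.png

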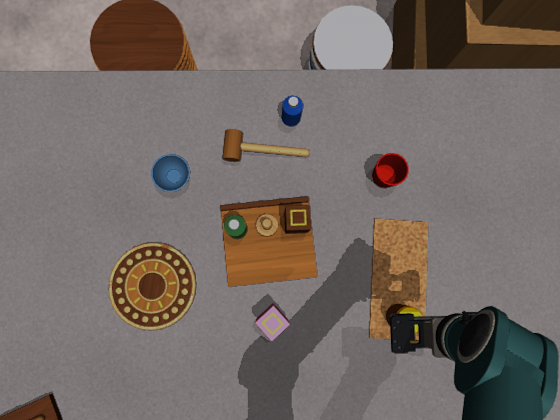

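The jar stands on the mat at (408,315) and the board's other items are unmoved. Box next.

```bash
python3 -m pendant '{"hand":[0,0,0,0,0,0,0,0,0,0],"translation":[[0,0,0],[0,0,0],[0,0,0],[0,0,0],[0,0,0],[0,0,0],[0,0,0],[0,0,0],[0,0,0],[0,0,0]],"spin":[-0.114,-0.114,-0.114,-0.114,-0.114,-0.114,-0.114,-0.114,-0.111,0]}';python3 to.py .590 -.0463 .36 92
```

```text
clock: 11.15
eef_pos: [0.3661, -0.2793, 0.3778]
eef_rot: [-2.183, -2.256, -0.0]
ft_force: [-0.0, -0.8, 0.7]
width: 0.092
finger_force: 0.0
spin -0.001 t [3.751 3.865 0.297]
t 11.15 pos [ 0.3661 -0.2793  0.3778] yaw 91.88 zaxis [-0.001  0.002 -1.   ] w 0.092 ff 0.0 F [-0.  -0.8  0.7]
```

```bash
python3 -m pendant '{"hand":[0,0,0,0,0,0,0,0,0],"translation":[[0.25,0.26,0],[0.55,0.55,0.05],[0.6,0.62,0.05],[0.6,0.62,0.05],[0.6,0.62,0.05],[0.6,0.62,0.05],[0.4,0.4,0.05],[0.15,0.17,0],[0,0,0]],"spin":[0,0,0,0,0,0,0,0,0]}';python3 to.py .590 -.0463 .241 92
```

```text
clock: 12.28
eef_pos: [0.5899, -0.0464, 0.3603]
eef_rot: [-2.183, -2.258, 0.001]
ft_force: [-0.5, -0.9, 0.5]
width: 0.0916
finger_force: 0.0
spin -0.0 t [0.002 0.002 1.988]
t 12.28 pos [ 0.5899 -0.0464  0.3603] yaw 91.96 zaxis [-0.001 -0.    -1.   ] w 0.0916 ff 0.0 F [-0.5 -0.9  0.5]
```

```bash
python3 -m pendant '{"hand":[0,0,0,0,0,0,0],"translation":[[0,0.025,0.2],[0,0,0.45],[0,0,0.45],[0,0,0.45],[0,0,0.3],[0,0,0.14],[0,0,0]],"spin":[0,0,0,0,0,0,0]}';  python3 -m pendant '{"hand":[0.2,0.3,0.4,1,1,1,1,1],"translation":[[0,0,0],[0,0,0],[0,0,0],[0,0,0],[0,0,0],[0,0,0],[0,0,0],[0,0,0]],"spin":[0,0,0,0,0,0,0,0]}' 30; python3 to.py
```

```text
clock: 13.15
eef_pos: [0.5914, -0.0467, 0.2413]
eef_rot: [-2.183, -2.259, 0.001]
ft_force: [0.2, -0.0, -0.9]
width: 0.0922
finger_force: 0.0
clock: 14.15
eef_pos: [0.5914, -0.0464, 0.2417]
eef_rot: [2.182, 2.26, -0.0]
ft_force: [-2.4, 0.4, 5.1]
width: 0.0542
finger_force: 29.9
t 14.15 pos [ 0.5914 -0.0464  0.2417] yaw 91.99 zaxis [-0. -0. -1.] w 0.0542 ff 29.9 F [-2.4  0.4  5.1]
```

```bash
python3 -m pendant '{"hand":[1,1,1,1,1,1,1,1,1],"translation":[[0,0,-0.1],[0,0,-0.3],[0,0,-0.5],[0,0,-0.5],[0,0,-0.5],[0,0,-0.4],[0,0,-0.2],[0,0,0],[0,0,0]],"spin":[0,0,0,0,0,0,0,0,0]}'; python3 to.py .4555 -.288 .391 90
```

```text
clock: 15.28
eef_pos: [0.5911, -0.0465, 0.3904]
eef_rot: [-2.181, -2.259, 0.002]
ft_force: [0.5, -0.0, -2.6]
width: 0.0539
finger_force: 29.9
spin 0.022 t [-4.026 -2.259 -0.009]
t 15.28 pos [ 0.5911 -0.0465  0.3904] yaw 92.0 zaxis [-0.002  0.    -1.   ] w 0.0539 ff 29.9 F [ 0.5 -0.  -2.6]
```

```bash
python3 -m pendant '{"hand":[1,1,1,1,1,1,1,1,1,1],"translation":[[0,0,0],[0,0,0],[0,0,0],[0,0,0],[0,0,0],[0,0,0],[0,0,0],[0,0,0],[0,0,0],[0,0,0]],"spin":[0.112,0.112,0.112,0.112,0.112,0.112,0.112,0.112,0.104,0]}';python3 to.py .460 -.288 .391 2
```

```text
clock: 16.52
eef_pos: [0.5912, -0.0462, 0.3902]
eef_rot: [3.141, 0.058, -0.003]
ft_force: [0.1, 0.9, -2.9]
width: 0.0541
finger_force: 29.9
spin 0.001 t [-2.327  3.952 -0.013]
t 16.52 pos [ 0.5912 -0.0462  0.3902] yaw 2.12 zaxis [-0.002 -0.    -1.   ] w 0.0541 ff 29.9 F [ 0.1  0.9 -2.9]
```

```bash
python3 -m pendant '{"hand":[1,1,1,1,1,1,1,1,1,1],"translation":[[-0.1,0.17,0],[-0.2,0.34,0],[-0.3,0.5,0],[-0.32,0.56,0],[-0.32,0.56,0],[-0.32,0.56,0],[-0.32,0.55,0],[-0.28,0.45,0],[-0.17,0.26,0],[0,0,0]],"spin":[0,0,0,0,0,0,0,0,0,0]}'; python3 -m pendant '{"hand":[1,1,1,1,1,1,1,1,1,1],"translation":[[0,0,0.2],[0,0,0.4],[0,0,0.5],[0,0,0.5],[0,0,0.4],[0,0,0.25],[0,0,0.15],[0,0,0.08],[0,0,0],[0,0,0]],"spin":[0,0,0,0,0,0,0,0,0,0]}';python3 to.py .460 -.288 .2355 2
```

```text
clock: 17.77
eef_pos: [0.4591, -0.2892, 0.3914]
eef_rot: [3.141, 0.052, -0.0]
ft_force: [0.2, -0.5, -3.3]
width: 0.0538
finger_force: 29.9
clock: 19.02
eef_pos: [0.4602, -0.2883, 0.2433]
eef_rot: [3.14, 0.055, 0.002]
ft_force: [0.4, 0.5, -3.4]
width: 0.0535
finger_force: 29.9
spin -0.0 t [-0.004 -0.004  0.13 ]
t 19.02 pos [ 0.4602 -0.2883  0.2433] yaw 1.99 zaxis [ 0.001 -0.001 -1.   ] w 0.0535 ff 29.9 F [ 0.4  0.5 -3.4]
```

```bash
python3 -m pendant '{"hand":[1,1,1],"translation":[[0,0,0.07],[0,0,0.05],[0,0,0]],"spin":[0,0,0]}';python3 -m pendant '{"hand":[0.3,0.2,0,0,0,0,0,0,0,0,0],"translation":[[0,0,0],[0,0,0],[0,0,0],[0,0,0],[0,0,-0.3],[0,0,-0.6],[0,0,-0.6],[0,0,-0.6],[0,0,-0.3],[0,0,0],[0,0,0]],"spin":[0,0,0,0,0,0,0,0,0,0,0]}';python3 to.py .578 .092 .36 90
```

```text
clock: 19.4
eef_pos: [0.46, -0.2882, 0.2356]
eef_rot: [3.141, 0.055, 0.0]
ft_force: [-0.1, 1.0, 0.5]
width: 0.0541
finger_force: 29.9
clock: 20.78
eef_pos: [0.4596, -0.2879, 0.3792]
eef_rot: [-3.141, -0.055, 0.001]
ft_force: [-0.2, 0.8, -0.6]
width: 0.0918
finger_force: 0.0
spin -0.978 t [6.332 1.973 0.32 ]
t 20.77 pos [ 0.4596 -0.2879  0.3792] yaw 2.0 zaxis [-0.001  0.    -1.   ] w 0.0918 ff 0.0 F [-0.2  0.8 -0.6]
```

```bash
python3 -m pendant '{"hand":[0,0,0,0,0,0,0,0,0,0],"translation":[[0,0,0],[0,0,0],[0,0,0],[0,0,0],[0,0,0],[0,0,0],[0,0,0],[0,0,0],[0,0,0],[0,0,0]],"spin":[-0.112,-0.112,-0.112,-0.112,-0.112,-0.112,-0.112,-0.112,-0.082,0]}';python3 to.py .578 .092 .36 90
```

```text
clock: 22.02
eef_pos: [0.4597, -0.2881, 0.3783]
eef_rot: [-2.221, -2.218, 0.0]
ft_force: [0.5, -0.8, -0.1]
width: 0.0921
finger_force: 0.0
spin -0.001 t [6.335 1.972 0.306]
t 22.02 pos [ 0.4597 -0.2881  0.3783] yaw 89.93 zaxis [-0.002  0.001 -1.   ] w 0.0921 ff 0.0 F [ 0.5 -0.8 -0.1]
```

```bash
python3 -m pendant '{"hand":[0,0,0,0,0,0,0,0,0,0],"translation":[[0.4,0.12,0],[0.8,0.25,0.05],[0.9,0.28,0.05],[0.9,0.28,0.05],[0.9,0.28,0.05],[0.9,0.28,0.05],[0.8,0.25,0.05],[0.5,0.16,0],[0.23,0.07,0],[0,0,0]],"spin":[0,0,0,0,0,0,0,0,0,0]}';python3 to.py .578 .092 .241 90
```

```text
clock: 23.28
eef_pos: [0.578, 0.0919, 0.3609]
eef_rot: [-2.221, -2.221, 0.001]
ft_force: [0.2, 0.2, 0.3]
width: 0.092
finger_force: 0.0
spin 0.0 t [1.000e-03 0.000e+00 1.999e+00]
t 23.27 pos [0.578  0.0919 0.3609] yaw 90.02 zaxis [-0.001 -0.    -1.   ] w 0.092 ff 0.0 F [0.2 0.2 0.3]
```

```bash
python3 -m pendant '{"hand":[0,0,0,0,0,0,0],"translation":[[0,0,0.2],[0,0,0.45],[0,0,0.45],[0,0,0.45],[0,0,0.3],[0,0,0.14],[0,0,0]],"spin":[0,0,0,0,0,0,0]}'; python3 to.py .578 .092 .241 90; python3 - <<'E'
from h import *
crop('side',265,205,60,'pics/s2.png')
E
```

```text
clock: 24.15
eef_pos: [0.5781, 0.0914, 0.2418]
eef_rot: [-2.222, -2.221, 0.001]
ft_force: [-0.4, 0.3, 1.1]
width: 0.0917
finger_force: 0.0
spin -0.0 t [ 0.01  -0.001  0.014]
t 24.15 pos [0.5781 0.0914 0.2418] yaw 89.99 zaxis [-0. -0. -1.] w 0.0917 ff 0.0 F [-0.4  0.3  1.1]
```

View pics/s2.png

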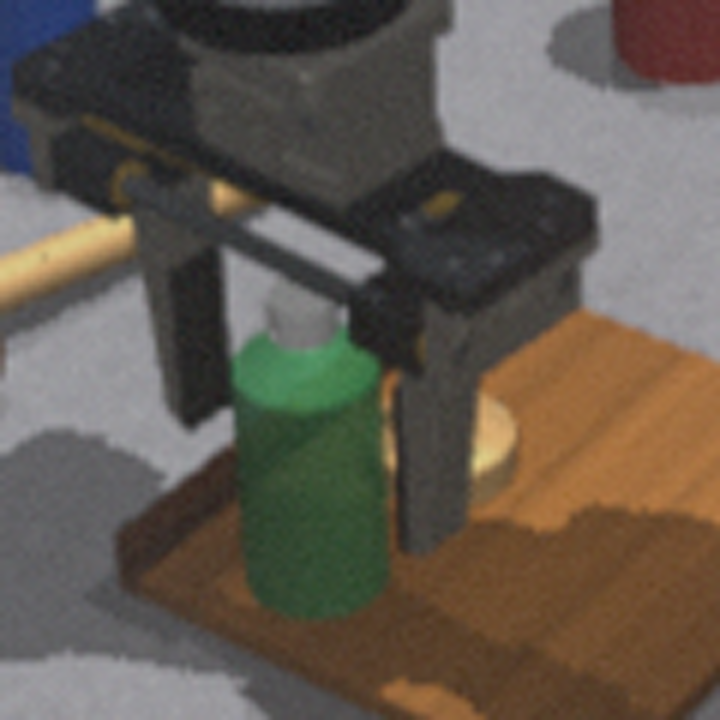

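The bottle (crop about (310,450)) stands between the fingers with clearance, and the stamp is behind them, untouched. I'll close, lift and spin.

```bash
python3 -m pendant '{"hand":[0.2,0.35,0.45,1,1,1,1,1,1],"translation":[[0,0,0],[0,0,0],[0,0,0],[0,0,0],[0,0,0],[0,0,0],[0,0,0],[0,0,0],[0,0,0]],"spin":[0,0,0,0,0,0,0,0,0]}' 30; python3 to.py
```

```text
clock: 25.32
eef_pos: [0.5778, 0.0918, 0.2421]
eef_rot: [-2.221, -2.222, 0.001]
ft_force: [-3.1, -0.0, 3.8]
width: 0.0474
finger_force: 30.0
t 25.32 pos [0.5778 0.0918 0.2421] yaw 90.02 zaxis [-0.001 -0.    -1.   ] w 0.0474 ff 30.0 F [-3.1 -0.   3.8]
```

```bash
python3 -m pendant '{"hand":[1,1,1,1,1,1,1,1,1],"translation":[[0,0,-0.1],[0,0,-0.3],[0,0,-0.5],[0,0,-0.5],[0,0,-0.5],[0,0,-0.4],[0,0,-0.2],[0,0,0],[0,0,0]],"spin":[0,0,0,0,0,0,0,0,0]}'; python3 -m pendant '{"hand":[1,1,1,1,1,1,1,1,1,1],"translation":[[0,0,0],[0,0,0],[0,0,0],[0,0,0],[0,0,0],[0,0,0],[0,0,0],[0,0,0],[0,0,0],[0,0,0]],"spin":[0.112,0.112,0.112,0.112,0.112,0.112,0.112,0.112,0.104,0]}';python3 to.py .549 -.297 .391 0
```

```text
clock: 26.45
eef_pos: [0.5778, 0.0915, 0.3911]
eef_rot: [-2.221, -2.221, 0.002]
ft_force: [0.6, 0.2, -1.9]
width: 0.0475
finger_force: 30.0
clock: 27.7
eef_pos: [0.5778, 0.0919, 0.3909]
eef_rot: [3.141, 0.004, -0.003]
ft_force: [1.0, 0.3, -3.5]
width: 0.0474
finger_force: 30.0
spin 0.001 t [-4.810e-01  6.481e+00 -2.000e-03]
t 27.7 pos [0.5778 0.0919 0.3909] yaw 0.13 zaxis [-0.002 -0.001 -1.   ] w 0.0474 ff 30.0 F [ 1.   0.3 -3.5]
```

```bash
python3 -m pendant '{"hand":[1,1,1,1,1,1,1,1,1,1,1,1],"translation":[[-0.02,0.2,0],[-0.03,0.45,0],[-0.05,0.65,0],[-0.05,0.72,0],[-0.05,0.72,0],[-0.05,0.72,0],[-0.05,0.72,0],[-0.05,0.72,0],[-0.05,0.65,0],[-0.05,0.55,0],[-0.03,0.28,0],[0,0.1,0]],"spin":[0,0,0,0,0,0,0,0,0,0,0,0]}'; python3 -m pendant '{"hand":[1,1,1,1,1,1,1,1,1,1,1],"translation":[[0,0,0],[0,0,0.2],[0,0,0.4],[0,0,0.5],[0,0,0.5],[0,0,0.4],[0,0,0.25],[0,0,0.15],[0,0,0.08],[0,0,0],[0,0,0]],"spin":[0,0,0,0,0,0,0,0,0,0,0]}';python3 to.py .549 -.297 .2358 0
```

```text
clock: 29.2
eef_pos: [0.5489, -0.298, 0.3918]
eef_rot: [-3.141, 0.001, 0.001]
ft_force: [0.5, 0.5, -1.1]
width: 0.0474
finger_force: 30.0
clock: 30.58
eef_pos: [0.5496, -0.2972, 0.244]
eef_rot: [3.141, 0.0, 0.002]
ft_force: [-0.3, -1.1, -2.8]
width: 0.0474
finger_force: 30.0
spin 0.0 t [-0.011 -0.004  0.137]
t 30.57 pos [ 0.5496 -0.2972  0.244 ] yaw 0.01 zaxis [ 0.001 -0.001 -1.   ] w 0.0474 ff 30.0 F [-0.3 -1.1 -2.8]
```

```bash
python3 -m pendant '{"hand":[1,1,1],"translation":[[0,0,0.08],[0,0,0.05],[0,0,0]],"spin":[0,0,0]}';python3 -m pendant '{"hand":[0.4,0.3,0.2,0,0,0,0,0,0,0,0,0],"translation":[[0,0,0],[0,0,0],[0,0,0],[0,0,0],[0,0,0],[0,0,-0.3],[0,0,-0.6],[0,0,-0.6],[0,0,-0.6],[0,0,-0.3],[0,0,0],[0,0,0]],"spin":[0,0,0,0,0,0,0,0,0,0,0,0]}';python3 to.py .585 .0222 .34 0
```

```text
clock: 30.95
eef_pos: [0.5495, -0.2971, 0.2361]
eef_rot: [3.141, 0.0, 0.001]
ft_force: [-0.6, 1.1, 3.0]
width: 0.0476
finger_force: 30.0
clock: 32.45
eef_pos: [0.549, -0.2968, 0.3781]
eef_rot: [-3.141, -0.001, 0.003]
ft_force: [0.3, 0.0, -0.7]
width: 0.0914
finger_force: 0.0
spin 0.0 t [ 0.601 -5.317  0.635]
t 32.45 pos [ 0.549  -0.2968  0.3781] yaw 0.02 zaxis [-0.002  0.001 -1.   ] w 0.0914 ff 0.0 F [ 0.3  0.  -0.7]
```

```bash
python3 -m pendant '{"hand":[0,0,0,0,0,0,0,0,0,0],"translation":[[0.02,-0.2,0],[0.07,-0.5,0.05],[0.1,-0.8,0.1],[0.1,-0.9,0.1],[0.1,-0.9,0.1],[0.1,-0.8,0.1],[0.08,-0.6,0.1],[0.02,-0.4,0.08],[0.02,-0.2,0.05],[0,0,0]],"spin":[0,0,0,0,0,0,0,0,0,0]}';python3 to.py .585 .0222 .225 0; python3 - <<'E'
from h import *
cv2.imwrite('pics/t2.png',arm.camera('side')[:,:,::-1])
E
```

```text
clock: 33.7
eef_pos: [0.5857, 0.0217, 0.3379]
eef_rot: [3.142, 0.003, -0.002]
ft_force: [-0.3, 0.2, -0.2]
width: 0.0919
finger_force: 0.0
spin 0.001 t [-0.011 -0.008  1.882]
t 33.7 pos [0.5857 0.0217 0.3379] yaw 0.11 zaxis [-0.001 -0.    -1.   ] w 0.0919 ff 0.0 F [-0.3  0.2 -0.2]
```

View pics/t2.png

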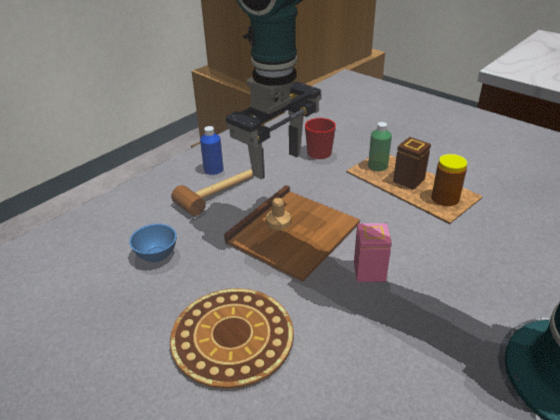

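All three stand upright on the mat: bottle (380,148), box (411,163), jar (449,180). The stamp is unmoved at (279,212). I'll grasp it.

```bash
python3 -m pendant '{"hand":[0,0,0,0,0,0,0],"translation":[[0,0,0.2],[0,0,0.4],[0,0,0.4],[0,0,0.4],[0,0,0.3],[0,0,0.18],[0,0,0]],"spin":[0,0,0,0,0,0,0]}'; python3 -m pendant '{"hand":[0.3,0.5,0.6,0.7,1,1,1,1,1,1],"translation":[[0,0,0],[0,0,0],[0,0,0],[0,0,0],[0,0,0],[0,0,0],[0,0,0],[0,0,0],[0,0,0],[0,0,0]],"spin":[0,0,0,0,0,0,0,0,0,0]}' 25; python3 to.py
```

```text
clock: 34.62
eef_pos: [0.5857, 0.0207, 0.2252]
eef_rot: [3.141, -0.0, -0.002]
ft_force: [0.1, -0.1, -0.1]
width: 0.0918
finger_force: 0.0
clock: 35.88
eef_pos: [0.5859, 0.021, 0.2259]
eef_rot: [-3.142, -0.001, -0.0]
ft_force: [0.7, 0.6, 0.3]
width: 0.0238
finger_force: 25.0
t 35.88 pos [0.5859 0.021  0.2259] yaw 0.02 zaxis [ 0.  0. -1.] w 0.0238 ff 25.0 F [0.7 0.6 0.3]
```

```bash
python3 -m pendant '{"hand":[1,1,1,1,1,1,1],"translation":[[0,0,-0.1],[0,0,-0.3],[0,0,-0.5],[0,0,-0.5],[0,0,-0.4],[0,0,-0.2],[0,0,0]],"spin":[0,0,0,0,0,0,0]}'; python3 to.py .4500 .2878 .345 0
python3 - <<'E'
from h import *
T=arm.camera('top')
crop('top',152,285,48,'pics/pl.png',T)
crop('side',275,180,60,'pics/s3.png')
E
```

```text
clock: 36.75
eef_pos: [0.586, 0.0208, 0.347]
eef_rot: [3.142, 0.0, 0.003]
ft_force: [0.5, -0.1, -1.8]
width: 0.0238
finger_force: 25.0
spin 0.0 t [-2.267 -4.449  0.034]
t 36.75 pos [0.586  0.0208 0.347 ] yaw 0.01 zaxis [ 0.002 -0.    -1.   ] w 0.0238 ff 25.0 F [ 0.5 -0.1 -1.8]
```

View pics/pl.png

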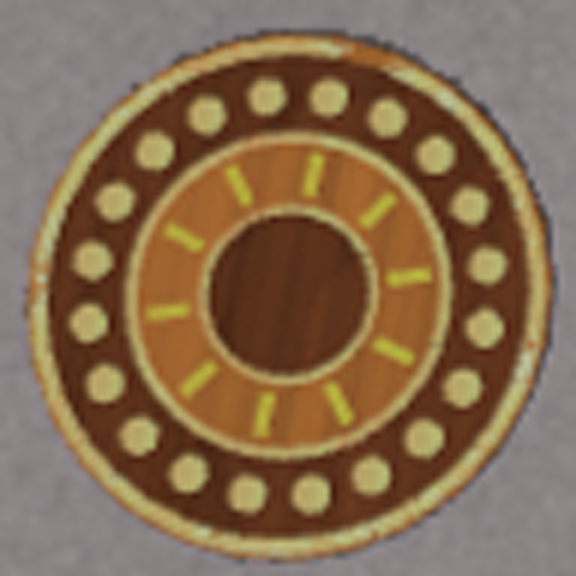

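View pics/s3.png

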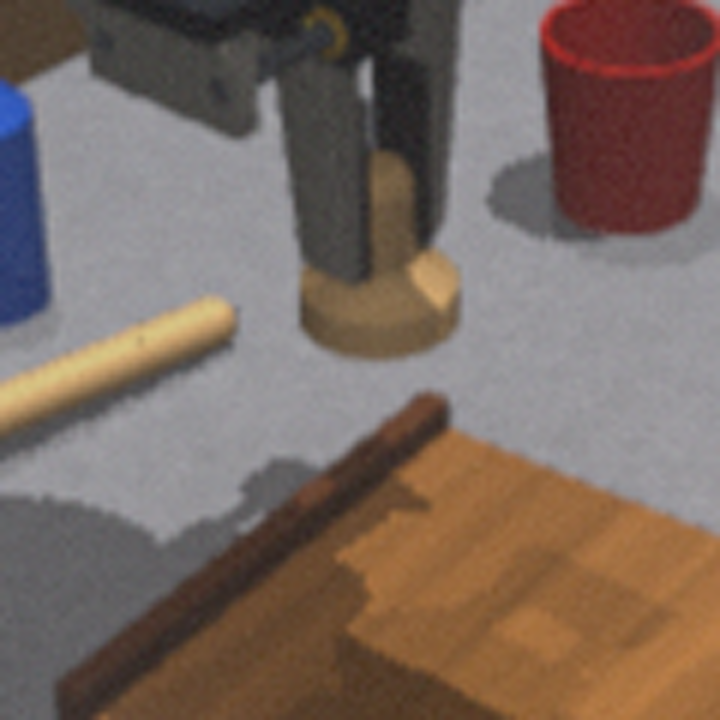

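The stamp hangs upright in the grip (crop about (380,280)). The plate's rosette centre is at (152.1,285.7) in the top view.

```bash
python3 - <<'E'
from h import *
print(ray('top',152.1,285.75,.015),ray('side',232.3,332.5,.015))
S=arm.camera('side');H=cv2.cvtColor(S,cv2.COLOR_RGB2HSV).astype(int);h,s,v=H[...,0],H[...,1],H[...,2]
m=s>60;m[:,:160]=0;m[:,305:]=0;m[:285]=0;m[390:]=0
_,_,l=blob(m);e=cv2.fitEllipse(cv2.convexHull(np.argwhere(l)[:,::-1].astype(np.float32)));print(e,ray('side',*e[0],.015))
E
python3 -m pendant '{"hand":[1,1,1,1,1,1,1,1,1,1,1],"translation":[[-0.1,-0.2,0],[-0.2,-0.4,0],[-0.28,-0.55,0],[-0.3,-0.58,0],[-0.3,-0.58,0],[-0.3,-0.58,0],[-0.3,-0.58,0],[-0.25,-0.5,0],[-0.17,-0.33,0],[-0.07,-0.15,0],[0,0,0]],"spin":[0,0,0,0,0,0,0,0,0,0,0]}'; python3 to.py .4505 .2872 .2293 0
```

```text
[0.44934158 0.28711977 0.015     ] [0.44764585 0.28968892 0.015     ]
((231.36978149414062, 337.9991455078125), (99.41056823730469, 124.45335388183594), 79.20233917236328) [0.44078221 0.29846934 0.015     ]
clock: 38.28
eef_pos: [0.4492, 0.2883, 0.3455]
eef_rot: [3.141, 0.002, -0.001]
ft_force: [1.1, -0.2, -2.0]
width: 0.0239
finger_force: 25.0
spin 0.001 t [0.022 0.019 1.937]
t 38.27 pos [0.4492 0.2883 0.3455] yaw 0.09 zaxis [-0.001 -0.    -1.   ] w 0.0239 ff 25.0 F [ 1.1 -0.2 -2. ]
```

```bash
python3 -m pendant '{"hand":[1,1,1,1,1,1,1,1],"translation":[[0,0,0.2],[0,0,0.4],[0,0,0.45],[0,0,0.4],[0,0,0.25],[0,0,0.12],[0,0,0],[0,0,0]],"spin":[0,0,0,0,0,0,0,0]}'; python3 to.py .4495 .288 .229 0
```

```text
clock: 39.28
eef_pos: [0.4499, 0.2881, 0.2373]
eef_rot: [-3.141, -0.0, -0.002]
ft_force: [0.6, -0.7, -0.9]
width: 0.0236
finger_force: 25.0
spin 0.0 t [-0.007  0.001  0.139]
t 39.27 pos [0.4499 0.2881 0.2373] yaw 0.02 zaxis [ 0.001  0.001 -1.   ] w 0.0236 ff 25.0 F [ 0.6 -0.7 -0.9]
```

```bash
python3 -m pendant '{"hand":[1,1,1,1],"translation":[[0,0,0.06],[0,0,0.05],[0,0,0.03],[0,0,0]],"spin":[0,0,0,0]}'; python3 to.py .449 .288 .229 0;python3 -m pendant '{"hand":[0.7,0.6,0.4,0.3,0,0,0,0,0,0,0,0],"translation":[[0,0,0],[0,0,0],[0,0,0],[0,0,0],[0,0,0],[0,0,0],[0,0,-0.3],[0,0,-0.6],[0,0,-0.6],[0,0,-0.6],[0,0,-0.4],[0,0,0]],"spin":[0,0,0,0,0,0,0,0,0,0,0,0]}';python3 to.py .549 -.297 .378 0
```

```text
clock: 39.78
eef_pos: [0.4496, 0.2879, 0.2283]
eef_rot: [3.141, 0.0, -0.0]
ft_force: [-0.4, -0.7, 1.0]
width: 0.0238
finger_force: 25.0
spin 0.0 t [-0.01  -0.001 -0.011]
t 39.77 pos [0.4496 0.2879 0.2283] yaw 0.02 zaxis [-0. -0. -1.] w 0.0238 ff 25.0 F [-0.4 -0.7  1. ]
clock: 41.28
eef_pos: [0.4499, 0.2882, 0.3812]
eef_rot: [-3.139, -0.0, -0.007]
ft_force: [-0.1, -0.6, -1.3]
width: 0.0918
finger_force: 0.0
spin 0.0 t [1.651 9.753 0.054]
t 41.27 pos [0.4499 0.2882 0.3812] yaw 0.02 zaxis [ 0.005  0.003 -1.   ] w 0.0918 ff 0.0 F [-0.1 -0.6 -1.3]
```

```bash
python3 -m pendant '{"hand":[0,0,0,0,0,0,0,0,0,0,0,0],"translation":[[0.05,0.4,0],[0.14,0.8,-0.02],[0.16,0.95,0],[0.16,0.95,0],[0.16,0.95,0],[0.17,0.95,0],[0.17,0.95,0],[0.17,0.95,0],[0.16,0.9,0],[0.16,0.95,0],[0.12,0.7,0],[0.05,0.3,0]],"spin":[0,0,0,0,0,0,0,0,0,0,0,0]}';python3 to.py .5495 -.2971 .2361 0
python3 - <<'E'
from h import *
crop('top',152,285,48,'pics/pl2.png')
E
```

```text
clock: 42.78
eef_pos: [0.5493, -0.2995, 0.3783]
eef_rot: [3.142, -0.005, -0.003]
ft_force: [0.2, 0.1, -0.4]
width: 0.0917
finger_force: 0.0
spin -0.002 t [ 0.004 -0.04   2.371]
t 42.77 pos [ 0.5493 -0.2995  0.3783] yaw -0.18 zaxis [-0.002 -0.    -1.   ] w 0.0917 ff 0.0 F [ 0.2  0.1 -0.4]
```

View pics/pl2.png

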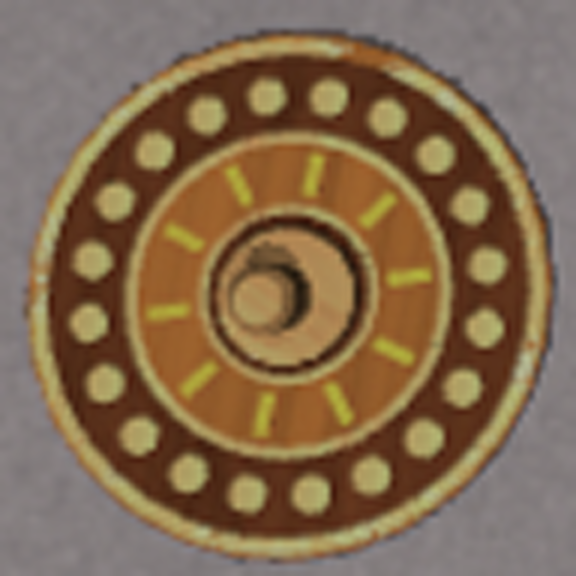

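The stamp stands upright, centred in the rosette (foot at (287,296) against ring centre (291,295) in the crop). Next I return the bottle.

```bash
python3 -m pendant '{"hand":[0,0,0,0,0,0,0,0,0],"translation":[[0,-0.04,0],[0,0,0.2],[0,0,0.45],[0,0,0.45],[0,0,0.45],[0,0,0.45],[0,0,0.27],[0,0,0.1],[0,0,0]],"spin":[0,0,0,0,0,0,0,0,0]}'; python3 to.py .5495 -.2971 .2361 0;  python3 -m pendant '{"hand":[0.2,0.35,0.45,1,1,1,1,1,1],"translation":[[0,0,0],[0,0,0],[0,0,0],[0,0,0],[0,0,0],[0,0,0],[0,0,0],[0,0,0],[0,0,0]],"spin":[0,0,0,0,0,0,0,0,0]}' 30; python3 to.py
```

```text
clock: 43.95
eef_pos: [0.5502, -0.2944, 0.2374]
eef_rot: [3.142, 0.001, 0.0]
ft_force: [-0.4, -0.5, 0.7]
width: 0.0922
finger_force: 0.0
spin 0.001 t [-0.012  0.045  0.022]
t 43.95 pos [ 0.5502 -0.2944  0.2374] yaw 0.05 zaxis [ 0. -0. -1.] w 0.0922 ff 0.0 F [-0.4 -0.5  0.7]
clock: 45.08
eef_pos: [0.55, -0.2952, 0.2376]
eef_rot: [3.141, 0.0, 0.001]
ft_force: [-0.3, -3.9, 2.6]
width: 0.0472
finger_force: 30.0
t 45.08 pos [ 0.55   -0.2952  0.2376] yaw 0.0 zaxis [ 0.001 -0.001 -1.   ] w 0.0472 ff 30.0 F [-0.3 -3.9  2.6]
```

```bash
python3 -m pendant '{"hand":[1,1,1,1,1,1,1,1,1],"translation":[[0,0,-0.1],[0,0,-0.3],[0,0,-0.5],[0,0,-0.5],[0,0,-0.5],[0,0,-0.4],[0,0,-0.2],[0,0,0],[0,0,0]],"spin":[0,0,0,0,0,0,0,0,0]}'; python3 -m pendant '{"hand":[1,1,1,1,1,1,1,1,1,1],"translation":[[0,0,0],[0,0,0],[0,0,0],[0,0,0],[0,0,0],[0,0,0],[0,0,0],[0,0,0],[0,0,0],[0,0,0]],"spin":[-0.112,-0.112,-0.112,-0.112,-0.112,-0.112,-0.112,-0.112,-0.104,0]}';python3 to.py .578 .0917 .385 90
```

```text
clock: 46.2
eef_pos: [0.5497, -0.2943, 0.3862]
eef_rot: [-3.141, -0.001, 0.003]
ft_force: [0.2, 0.8, -3.7]
width: 0.0475
finger_force: 30.0
clock: 47.45
eef_pos: [0.5496, -0.2948, 0.3859]
eef_rot: [-2.222, -2.218, 0.0]
ft_force: [0.4, -0.0, -3.4]
width: 0.0476
finger_force: 30.0
spin -0.001 t [6.442 0.473 0.015]
t 47.45 pos [ 0.5496 -0.2948  0.3859] yaw 89.9 zaxis [-0.002  0.002 -1.   ] w 0.0476 ff 30.0 F [ 0.4 -0.  -3.4]
```

```bash
python3 -m pendant '{"hand":[1,1,1,1,1,1,1,1,1,1,1,1],"translation":[[0.2,0.02,0],[0.45,0.03,0],[0.65,0.05,0],[0.72,0.05,0],[0.72,0.05,0],[0.72,0.05,0],[0.72,0.05,0],[0.72,0.05,0],[0.65,0.05,0],[0.52,0.05,0],[0.27,0.02,0],[0.1,0,0]],"spin":[0,0,0,0,0,0,0,0,0,0,0,0]}'; python3 -m pendant '{"hand":[1,1,1,1,1,1,1,1,1,1],"translation":[[0,0,0],[0,0,0.2],[0,0,0.4],[0,0,0.5],[0,0,0.45],[0,0,0.35],[0,0,0.2],[0,0,0.1],[0,0,0],[0,0,0]],"spin":[0,0,0,0,0,0,0,0,0,0]}';python3 to.py .578 .0917 .2433 90
```

```text
clock: 48.95
eef_pos: [0.5778, 0.0927, 0.3871]
eef_rot: [-2.22, -2.222, 0.001]
ft_force: [1.0, -1.0, -2.8]
width: 0.0475
finger_force: 30.0
clock: 50.2
eef_pos: [0.5784, 0.0918, 0.256]
eef_rot: [2.221, 2.221, 0.002]
ft_force: [1.1, 0.2, -2.2]
width: 0.0475
finger_force: 30.0
spin 0.0 t [-0.001 -0.007  0.212]
t 50.2 pos [0.5784 0.0918 0.256 ] yaw 90.01 zaxis [ 0.001  0.    -1.   ] w 0.0475 ff 30.0 F [ 1.1  0.2 -2.2]
```

```bash
python3 -m pendant '{"hand":[1,1,1,1],"translation":[[0,0,0.1],[0,0,0.07],[0,0,0.04],[0,0,0]],"spin":[0,0,0,0]}'; python3 to.py .578 .0917 .2433 90;python3 -m pendant '{"hand":[0.4,0.3,0.2,0,0,0,0,0,0,0,0,0],"translation":[[0,0,0],[0,0,0],[0,0,0],[0,0,0],[0,0,0],[0,0,-0.3],[0,0,-0.6],[0,0,-0.6],[0,0,-0.5],[0,0,-0.2],[0,0,0],[0,0,0]],"spin":[0,0,0,0,0,0,0,0,0,0,0,0]}'
```

```text
clock: 50.7
eef_pos: [0.578, 0.0918, 0.2435]
eef_rot: [2.221, 2.222, -0.001]
ft_force: [-3.3, -0.6, 5.2]
width: 0.0476
finger_force: 30.0
spin 0.0 t [-0.002 -0.001  0.003]
t 50.7 pos [0.578  0.0918 0.2435] yaw 90.02 zaxis [-0.    -0.001 -1.   ] w 0.0476 ff 30.0 F [-3.3 -0.6  5.2]
clock: 52.2
eef_pos: [0.5777, 0.0915, 0.3735]
eef_rot: [-2.22, -2.221, 0.003]
ft_force: [-0.6, 0.5, -0.1]
width: 0.0917
finger_force: 0.0
```

```bash
python3 -m pendant '{"hand":[0,0,0,0,0,0,0,0,0,0],"translation":[[0,0,0],[0,0,0],[0,0,0],[0,0,0],[0,0,0],[0,0,0],[0,0,0],[0,0,0],[0,0,0],[0,0,0]],"spin":[0.112,0.112,0.112,0.112,0.112,0.112,0.112,0.112,0.082,0]}';python3 to.py .460 -.2882 .37 2
```

```text
clock: 53.45
eef_pos: [0.5778, 0.0919, 0.3733]
eef_rot: [3.14, 0.057, -0.004]
ft_force: [-0.3, -0.1, 0.3]
width: 0.0921
finger_force: 0.0
spin 0.001 t [-2.183  6.262  0.055]
t 53.45 pos [0.5778 0.0919 0.3733] yaw 2.09 zaxis [-0.002 -0.001 -1.   ] w 0.0921 ff 0.0 F [-0.3 -0.1  0.3]
```

```bash
python3 -m pendant '{"hand":[0,0,0,0,0,0,0,0,0,0],"translation":[[-0.14,0.4,0],[-0.28,0.8,0.02],[-0.31,0.9,0.02],[-0.31,0.9,0.01],[-0.31,0.9,0],[-0.31,0.9,0],[-0.28,0.8,0],[-0.17,0.45,0],[-0.07,0.21,0],[0,0,0]],"spin":[0,0,0,0,0,0,0,0,0,0]}';python3 to.py .460 -.2882 .2356 2
```

```text
clock: 54.7
eef_pos: [0.4604, -0.2882, 0.3712]
eef_rot: [-3.141, -0.055, 0.001]
ft_force: [-0.1, 0.6, -0.2]
width: 0.0918
finger_force: 0.0
spin 0.0 t [-7.000e-03 -1.000e-03  2.261e+00]
t 54.7 pos [ 0.4604 -0.2882  0.3712] yaw 2.01 zaxis [-0.001  0.    -1.   ] w 0.0918 ff 0.0 F [-0.1  0.6 -0.2]
```

```bash
python3 -m pendant '{"hand":[0,0,0,0,0,0,0,0],"translation":[[0,0,0.2],[0,0,0.45],[0,0,0.45],[0,0,0.45],[0,0,0.4],[0,0,0.2],[0,0,0.08],[0,0,0]],"spin":[0,0,0,0,0,0,0,0]}'; python3 to.py .460 -.2882 .2356 2;  python3 -m pendant '{"hand":[0.2,0.3,0.4,1,1,1,1,1],"translation":[[0,0,0],[0,0,0],[0,0,0],[0,0,0],[0,0,0],[0,0,0],[0,0,0],[0,0,0]],"spin":[0,0,0,0,0,0,0,0]}' 30; python3 to.py
```

```text
clock: 55.7
eef_pos: [0.4607, -0.288, 0.238]
eef_rot: [3.141, 0.056, 0.0]
ft_force: [-0.3, 0.2, 0.3]
width: 0.0918
finger_force: 0.0
spin 0.0 t [-0.012  0.003  0.041]
t 55.7 pos [ 0.4607 -0.288   0.238 ] yaw 2.03 zaxis [ 0. -0. -1.] w 0.0918 ff 0.0 F [-0.3  0.2  0.3]
clock: 56.7
eef_pos: [0.4605, -0.2883, 0.238]
eef_rot: [3.141, 0.055, 0.0]
ft_force: [-0.5, 0.8, 4.3]
width: 0.0541
finger_force: 29.9
t 56.7 pos [ 0.4605 -0.2883  0.238 ] yaw 2.0 zaxis [ 0. -0. -1.] w 0.0541 ff 29.9 F [-0.5  0.8  4.3]
```

```bash
python3 -m pendant '{"hand":[1,1,1,1,1,1,1,1,1],"translation":[[0,0,-0.1],[0,0,-0.3],[0,0,-0.5],[0,0,-0.5],[0,0,-0.5],[0,0,-0.4],[0,0,-0.2],[0,0,0],[0,0,0]],"spin":[0,0,0,0,0,0,0,0,0]}'; python3 -m pendant '{"hand":[1,1,1,1,1,1,1,1,1,1],"translation":[[0,0,0],[0,0,0],[0,0,0],[0,0,0],[0,0,0],[0,0,0],[0,0,0],[0,0,0],[0,0,0],[0,0,0]],"spin":[-0.112,-0.112,-0.112,-0.112,-0.112,-0.112,-0.112,-0.112,-0.104,0]}';python3 to.py .5914 -.0464 .385 92
```

```text
clock: 57.82
eef_pos: [0.4601, -0.288, 0.3869]
eef_rot: [-3.14, -0.055, 0.003]
ft_force: [-0.9, -0.1, -2.0]
width: 0.0541
finger_force: 29.9
clock: 59.08
eef_pos: [0.4601, -0.2882, 0.3867]
eef_rot: [-2.183, -2.256, 0.0]
ft_force: [0.2, -0.3, -2.2]
width: 0.0542
finger_force: 29.9
spin -0.001 t [3.952 2.327 0.028]
t 59.08 pos [ 0.4601 -0.2882  0.3867] yaw 91.88 zaxis [-0.002  0.001 -1.   ] w 0.0542 ff 29.9 F [ 0.2 -0.3 -2.2]
```

```bash
python3 -m pendant '{"hand":[1,1,1,1,1,1,1,1,1,1],"translation":[[0.17,0.1,0],[0.34,0.2,0],[0.5,0.3,0],[0.56,0.32,0],[0.56,0.32,0],[0.56,0.32,0],[0.55,0.32,0],[0.45,0.28,0],[0.26,0.17,0],[0,0,0]],"spin":[0,0,0,0,0,0,0,0,0,0]}'; python3 -m pendant '{"hand":[1,1,1,1,1,1,1,1,1,1],"translation":[[0,0,0.2],[0,0,0.4],[0,0,0.5],[0,0,0.45],[0,0,0.35],[0,0,0.2],[0,0,0.1],[0,0,0],[0,0,0],[0,0,0]],"spin":[0,0,0,0,0,0,0,0,0,0]}';python3 to.py .5914 -.0464 .2438 92
```

```text
clock: 60.32
eef_pos: [0.5922, -0.0449, 0.3876]
eef_rot: [-2.18, -2.261, 0.0]
ft_force: [0.1, -0.6, -2.7]
width: 0.0543
finger_force: 29.9
clock: 61.58
eef_pos: [0.5921, -0.0464, 0.2566]
eef_rot: [2.182, 2.259, 0.001]
ft_force: [-0.1, 0.1, -2.9]
width: 0.054
finger_force: 29.9
spin 0.0 t [ 0.001 -0.012  0.213]
t 61.58 pos [ 0.5921 -0.0464  0.2566] yaw 92.0 zaxis [ 0.001 -0.    -1.   ] w 0.054 ff 29.9 F [-0.1  0.1 -2.9]
```

```bash
python3 -m pendant '{"hand":[1,1,1,1],"translation":[[0,-0.01,0.1],[0,0,0.07],[0,0,0.04],[0,0,0]],"spin":[0,0,0,0]}'; python3 to.py .5914 -.0464 .2438 92;python3 -m pendant '{"hand":[0.4,0.3,0.2,0,0,0,0,0,0,0,0,0],"translation":[[0,0,0],[0,0,0],[0,0,0],[0,0,0],[0,0,0],[0,0,-0.3],[0,0,-0.6],[0,0,-0.6],[0,0,-0.5],[0,0,-0.2],[0,0,0],[0,0,0]],"spin":[0,0,0,0,0,0,0,0,0,0,0,0]}'
```

```text
clock: 62.08
eef_pos: [0.5911, -0.0465, 0.2441]
eef_rot: [-2.182, -2.259, 0.002]
ft_force: [-4.1, 0.1, 6.5]
width: 0.0539
finger_force: 29.9
spin -0.0 t [0.001 0.004 0.005]
t 62.08 pos [ 0.5911 -0.0465  0.2441] yaw 91.99 zaxis [-0.001 -0.    -1.   ] w 0.0539 ff 29.9 F [-4.1  0.1  6.5]
clock: 63.58
eef_pos: [0.5909, -0.0465, 0.3741]
eef_rot: [-2.181, -2.259, 0.002]
ft_force: [0.0, -0.3, 0.6]
width: 0.092
finger_force: 0.0
```

```bash
python3 -m pendant '{"hand":[0,0,0,0,0,0,0,0,0,0],"translation":[[0,0,0],[0,0,0],[0,0,0],[0,0,0],[0,0,0],[0,0,0],[0,0,0],[0,0,0],[0,0,0],[0,0,0]],"spin":[0.114,0.114,0.114,0.114,0.114,0.114,0.114,0.114,0.11,0]}';python3 to.py .3665 -.2795 .37 0
```

```text
clock: 64.82
eef_pos: [0.5911, -0.0463, 0.3739]
eef_rot: [3.141, 0.004, -0.004]
ft_force: [-0.7, 0.2, 0.6]
width: 0.0919
finger_force: 0.0
spin 0.002 t [-3.743  3.887  0.064]
t 64.83 pos [ 0.5911 -0.0463  0.3739] yaw 0.14 zaxis [-0.003 -0.    -1.   ] w 0.0919 ff 0.0 F [-0.7  0.2  0.6]
```

```bash
python3 -m pendant '{"hand":[0,0,0,0,0,0,0,0,0],"translation":[[-0.25,0.26,0],[-0.55,0.55,0.02],[-0.6,0.62,0.02],[-0.6,0.62,0.02],[-0.6,0.62,0],[-0.6,0.62,0],[-0.4,0.42,0],[-0.14,0.18,0],[0,0,0]],"spin":[0,0,0,0,0,0,0,0,0]}';python3 to.py .3665 -.2795 .2359 0
```

```text
clock: 65.95
eef_pos: [0.3664, -0.2803, 0.3717]
eef_rot: [-3.142, 0.001, -0.0]
ft_force: [-0.3, 0.3, -0.0]
width: 0.0918
finger_force: 0.0
spin -0.0 t [ 1.000e-03 -1.400e-02  2.263e+00]
t 65.95 pos [ 0.3664 -0.2803  0.3717] yaw -0.03 zaxis [ 0.  0. -1.] w 0.0918 ff 0.0 F [-0.3  0.3 -0. ]
```

```bash
python3 -m pendant '{"hand":[0,0,0,0,0,0,0,0],"translation":[[0,0,0.2],[0,0,0.45],[0,0,0.45],[0,0,0.45],[0,0,0.4],[0,0,0.2],[0,0,0.08],[0,0,0]],"spin":[0,0,0,0,0,0,0,0]}'; python3 to.py .3665 -.2795 .2359 0;  python3 -m pendant '{"hand":[0.2,0.3,0.35,1,1,1,1,1],"translation":[[0,0,0],[0,0,0],[0,0,0],[0,0,0],[0,0,0],[0,0,0],[0,0,0],[0,0,0]],"spin":[0,0,0,0,0,0,0,0]}' 30; python3 to.py
```

```text
clock: 66.95
eef_pos: [0.3673, -0.2798, 0.2379]
eef_rot: [3.142, 0.001, 0.0]
ft_force: [-0.4, -0.8, -0.2]
width: 0.0919
finger_force: 0.0
spin 0.001 t [-0.013 -0.005  0.034]
t 66.95 pos [ 0.3673 -0.2798  0.2379] yaw 0.05 zaxis [ 0. -0. -1.] w 0.0919 ff 0.0 F [-0.4 -0.8 -0.2]
clock: 67.95
eef_pos: [0.3671, -0.2798, 0.2382]
eef_rot: [-3.141, -0.001, -0.0]
ft_force: [-0.5, 2.1, 5.5]
width: 0.0596
finger_force: 30.0
t 67.95 pos [ 0.3671 -0.2798  0.2382] yaw 0.02 zaxis [ 0.  0. -1.] w 0.0596 ff 30.0 F [-0.5  2.1  5.5]
```

```bash
python3 -m pendant '{"hand":[1,1,1,1,1,1,1,1,1],"translation":[[0,0,-0.1],[0,0,-0.3],[0,0,-0.5],[0,0,-0.5],[0,0,-0.5],[0,0,-0.4],[0,0,-0.2],[0,0,0],[0,0,0]],"spin":[0,0,0,0,0,0,0,0,0]}'; python3 to.py .5134 .017 .385 0
```

```text
clock: 69.08
eef_pos: [0.3666, -0.2797, 0.3868]
eef_rot: [-3.141, -0.0, 0.003]
ft_force: [0.7, -0.5, -5.0]
width: 0.0593
finger_force: 30.0
spin 0.0 t [ 2.447 -4.945  0.029]
t 69.08 pos [ 0.3666 -0.2797  0.3868] yaw 0.02 zaxis [-0.002  0.001 -1.   ] w 0.0593 ff 30.0 F [ 0.7 -0.5 -5. ]
```

```bash
python3 -m pendant '{"hand":[1,1,1,1,1,1,1,1,1,1,1,1],"translation":[[0.1,-0.2,0],[0.2,-0.4,0],[0.26,-0.53,0],[0.26,-0.53,0],[0.26,-0.53,0],[0.26,-0.53,0],[0.26,-0.53,0],[0.26,-0.53,0],[0.25,-0.5,0],[0.2,-0.4,0],[0.14,-0.27,0],[0,0,0]],"spin":[0,0,0,0,0,0,0,0,0,0,0,0]}'; python3 -m pendant '{"hand":[1,1,1,1,1,1,1,1,1,1],"translation":[[0,0,0.2],[0,0,0.4],[0,0,0.5],[0,0,0.45],[0,0,0.35],[0,0,0.2],[0,0,0.1],[0,0,0],[0,0,0],[0,0,0]],"spin":[0,0,0,0,0,0,0,0,0,0]}';python3 to.py .5138 .017 .2438 0
```

```text
clock: 70.58
eef_pos: [0.514, 0.0185, 0.3873]
eef_rot: [-3.141, -0.005, 0.002]
ft_force: [-0.0, -0.6, -4.2]
width: 0.0597
finger_force: 30.0
clock: 71.82
eef_pos: [0.5141, 0.0171, 0.2565]
eef_rot: [-3.142, -0.001, -0.002]
ft_force: [0.1, -0.7, -4.9]
width: 0.0594
finger_force: 30.0
spin 0.0 t [-0.005  0.002  0.212]
t 71.83 pos [0.5141 0.0171 0.2565] yaw 0.02 zaxis [ 0.001  0.    -1.   ] w 0.0594 ff 30.0 F [ 0.1 -0.7 -4.9]
```

Set it down, release, rise, then back away toward the robot's right to clear the view.

```bash
python3 -m pendant '{"hand":[1,1,1,1],"translation":[[0,0,0.1],[0,0,0.07],[0,0,0.04],[0,0,0]],"spin":[0,0,0,0]}'; python3 to.py .5138 .017 .2438 0;python3 -m pendant '{"hand":[0.3,0.2,0,0,0,0,0,0,0,0,0],"translation":[[0,0,0],[0,0,0],[0,0,0],[0,0,0],[0,0,-0.3],[0,0,-0.6],[0,0,-0.6],[0,0,-0.6],[0,0,-0.5],[0,0,-0.2],[0,0,0]],"spin":[0,0,0,0,0,0,0,0,0,0,0]}'; python3 -m pendant '{"hand":[0,0,0,0,0,0,0,0,0],"translation":[[-0.1,0.4,0],[-0.2,0.8,0],[-0.2,0.9,0],[-0.2,0.9,0],[-0.2,0.9,0],[-0.2,0.8,0],[0,0.6,0],[0,0.3,0],[0,0,0]],"spin":[0,0,0,0,0,0,0,0,0]}'
python3 - <<'E'
from h import *
T=arm.camera('top');S=arm.camera('side')
cv2.imwrite('pics/tf.png',T[:,:,::-1]);cv2.imwrite('pics/sf.png',S[:,:,::-1])
H=cv2.cvtColor(T,cv2.COLOR_RGB2HSV).astype(int);h,s,v=H[...,0],H[...,1],H[...,2];M=np.zeros(h.shape,bool);M[190:300,210:330]=1
for nm,m in(('lid',(h>24)&(h<35)&(s>150)&(v>100)),('cap',(s<60)&(v>130))):print(nm,blob(m&M)[0])
M[:]=0;M[203:235,284:314]=1
print('box',blob((v>90)&(s>90)&(h>20)&M)[0])
E
```

```text
clock: 72.32
eef_pos: [0.5138, 0.0171, 0.2442]
eef_rot: [3.141, 0.001, -0.001]
ft_force: [-4.7, 0.8, 8.4]
width: 0.0599
finger_force: 30.0
spin 0.0 t [0.    0.002 0.006]
t 72.33 pos [0.5138 0.0171 0.2442] yaw 0.02 zaxis [-0.001 -0.    -1.   ] w 0.0599 ff 30.0 F [-4.7  0.8  8.4]
clock: 73.7
eef_pos: [0.5139, 0.0171, 0.4114]
eef_rot: [-3.142, -0.0, -0.001]
ft_force: [0.3, 1.2, -0.1]
width: 0.0918
finger_force: 0.0
clock: 74.82
eef_pos: [0.4479, -0.3192, 0.4101]
eef_rot: [-3.141, 0.002, 0.003]
ft_force: [0.4, -0.9, -0.4]
width: 0.0918
finger_force: 0.0
lid [269.69047619 253.80769231]
cap [233.89473684 223.30263158]
box [298.16778523 217.26845638]
```

View pics/tf.png

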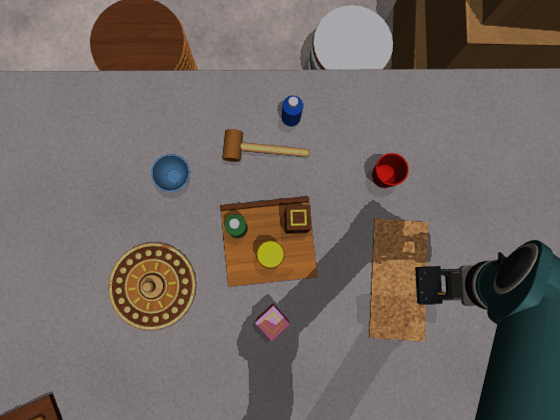

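View pics/sf.png

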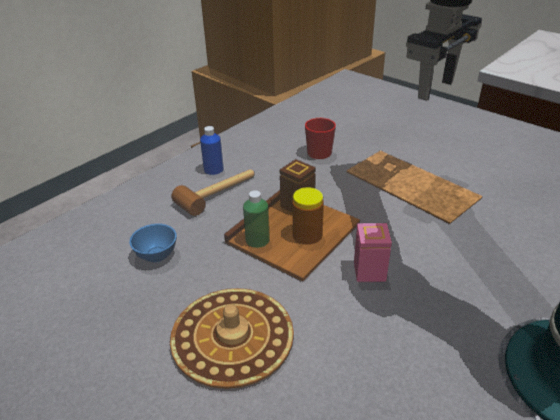

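All three containers are upright on the board, within 0.8 px of where they started: jar (269.7,253.8), bottle cap (233.9,223.3), box (298.2,217.3). The stamp stands mid-plate at (152,286), and the bystanders are unmoved.

```bash
python3 -c "
from bench import arm
print(arm.sign_off())"
```

```text
the job is handed in; nothing more can be done
None
```

The job is handed in: the stamp stands upright in the middle of the carved plate, the jar, bottle and box are back on the board within about 2 mm of where they stood, and the last pictures, at about 75 s of the 134 s allowed, show nothing tipped and the bowl, cup and mallet unmoved.

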